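Sweep the loose vial caps off the uncapping deck into the catch tray

ROBOT

A 6-joint arm with a two-finger parallel gripper is mounted at the origin on the work surface. World frame = base frame: x ahead of the robot, y to its left, z up, the work surface at z = 0. Lengths are in m, angles in degrees, forces in N, time in s.
With the tool pointing down it reaches from about 0.275 to 0.975 m from the base axis. Payload 8.4 kg.
Tool frame: the origin (TCP) lies between the finger pads; the fingertips stand 8 mm ahead of it and the grasp point (between the pads) lies 11 mm behind it; z points along the fingers, x is the direction in which the jaws open and shut, and the axes are right-handed (so a half turn about z gives the same grasp; the last joint's range is limited). The gripper opens to 92 mm and grips with 3 to 60 N. Pads are 20 mm wide; open, the fingers measure 128 mm over their backs; the gripper's body (75 mm by 189 mm) begins 69 mm behind the grasp point.
Start: joints at [69.076, 20.225, 93.587, -0, 66.188, -0.138], TCP at [0.222, 0.584, 0.223] pointing down, gripper open.
Joint ranges: [-150.9, 150.9], [-52.94, 120.26], [3.33, 152.33], [-74.26, 254.26], [0, 154.13], [-172.89, 172.89]. Speed limits (degrees/s): [127.2, 127.2, 159.86, 180, 180, 180].

INTERFACE

Orientations are given as a 3x3 rotation matrix whose columns are the frame's x, y, z axes.
In Python, from cell import env, eyes, search_frame gives the robot as it stands.
- The arm moves only by the tool step_arm, never from a script. Its argument "deltas" is a list of rows, each a list of 5 numbers: the closure, from -1 (fully open) to 1 (shut), then the shift along the world's x, y, z in m, then the turn about the world's z in degrees. A call has exactly 8 rows; each row shifts and turns the pose as measured when the row begins; what a row does not reach is not made up. A row lasts 1/10 s, in which the tool goes at most 50 mm and 8.59 degrees, less where a joint would pass 70% of its speed; a pose out of reach is approached as far as the arm can. A call with a gripper value outside its range is refused whole. The fingers move at their own pace and stop on an object; "newtons" is the grip in N (left out, the last holds). Time passes only in rows, so rows that do not move let the fingers close, or fill a call up. It gives the time, the measured TCP pose, the force and the opening at its end, in the units of the state.
- env.sense(): the state, without advancing time (a new reading comes with each control period).
- eyes.read_camera(name): name is "scene" or "top" or "wrist"; returns (picture, depth): 420x560x3 uint8, blue, green, red; 420x560 float32, m along the optical axis (not along the pixel's ray), 0 where there is no reading.
- eyes.calibration(name): a dict with "vfov" (degrees; the focal length in pixels is half the picture's height over the tangent of half this angle, whatever the lens; pixels are square), "cx", "cy" (the principal point, pixels), "position" and "rotation" of the camera in the world. Camera axes: x right, y up, looking along -z (the intrinsics and any distortion apply to the point x, -y, -z); pixel columns grow to the right and rows downward; lengths in m; the calibration is good to about 2 mm. The wrist camera is an equidistant fisheye: a pixel r from the principal point sees the ray r / f radians off the axis. A picture is of the moment at which its call begins: read the wrist's pose just before it. calibration takes no time and is no camera call; for the wrist camera it gives the pose at the moment of the call.
- env.close_job(): hands the job in, once; it reports no verdict.
Trained networks look in the newest picture that a camera, given by its name, has taken for a name from the list of things; names that differ only in an ending like _2 or _b are one class to them, and where a whole thing is asked for, a point or a joint stands for the part that bears it (a point fixed in the world has none). Each returns a list of dicts, best first, with "conf" (0 to 1); they miss things now and then, are a little off and sometimes report something else, mostly with a low value. They report only what shows in the picture. A call takes as long as a camera call. They do not tell look-alikes from the thing itself.
- search_frame(camera, query): "location" ([row, column] in pixels, amid what is visible of it).
The state is a dict: "clock": time; "joint_pos": joint angles; "qvel": joint speeds; "tau": joint torques, N m; "eef_pos": TCP position; "tool_rot": TCP orientation; "wrist_force": force on the tool from outside, world axes, zero at the start; "moment": the same for the moment, N m; "opening": finger opening in m.
Only numpy, scipy, OpenCV 4.12 (cv2) and the standard library are available. Lean on these libraries where they do the work, as an engineer would, in place of code of your own. Each camera call takes 0.05 s, during which the arm holds its last target.

TASK

Three loose screw caps are lying on the raised grey deck. Sweep all three with the fingertips along the deck and over its end into the empty catch tray docked there: only push them, never pick a cap up or carry it. Leave the capped vial standing on the deck, the vials in the rack at the other end and the bottle where they are.

Things in the scene. Friction and masses are not known exactly. Their poses are not given: they have to be found in the camera images.
- deck: fixed raised deck, a white plastic block 220 mm (x) x 200 mm (y) with a flat grey top 45 mm above the bench. Origin: centre of its underside, on the bench; x and y along its edges, z up. Low fences (6 mm thick, top 10 mm above the deck's surface) run along its two edges at x = -110 and x = +110 mm (inner faces at x = -104 and +104 mm). The two ends at y = -100 and y = +100 mm have no fence: a tray is docked at one of them and a rack at the other, and which is where varies.
- tray: empty fixed catch tray, white, open on top, 220 mm (x) x 110 mm (y), 36 mm high, walls and floor 3 mm thick, so its rim is 9 mm below the deck's surface. Origin: centre of its underside. It is parallel to the deck, centred 156 mm from the deck's centre along the deck's +y or -y, with a 1 mm gap to the deck's end.
- rack: fixed white block 220 x 110 x 36 mm with a single row of four vial holes, docked at the other end of the deck, opposite to the tray. Origin: centre of its underside.
- cap0_center (a point): one of three identical loose screw caps: blue plastic disc, 24 mm diameter, 12 mm high, 10 to 18 g, lying flat on the deck (no glass vial under it). This point is its centre, 6 mm above its underside.
- cap1_center (a point): one of three identical loose screw caps: blue plastic disc, 24 mm diameter, 12 mm high, 10 to 18 g, lying flat on the deck (no glass vial under it). This point is its centre, 6 mm above its underside.
- cap2_center (a point): one of three identical loose screw caps: blue plastic disc, 24 mm diameter, 12 mm high, 10 to 18 g, lying flat on the deck (no glass vial under it). This point is its centre, 6 mm above its underside.
- cap0: the same loose cap as cap0_center; origin: centre of its underside.
- cap1: the same loose cap as cap1_center; origin: centre of its underside.
- cap2: the same loose cap as cap2_center; origin: centre of its underside.
- vial: capped glass vial, 23 mm diameter, 59 mm tall, about 35 g. Origin: centre of its underside, z up along the vial. Stands loose on the deck near its fence at +x; leave it standing in place.
- rackvial0: capped glass vial, 23 mm diameter, 59 mm tall, about 35 g. Origin: centre of its underside, z up along the vial. Stands in a hole of the rack, its top 65 mm above the bench; leave it.
- rackvial1: capped glass vial, 23 mm diameter, 59 mm tall, about 35 g. Origin: centre of its underside, z up along the vial. Stands in a hole of the rack, its top 65 mm above the bench; leave it.
- bottle: amber glass bottle standing on the bench, 66 mm diameter, 150 mm tall, origin: centre of its underside; leave it.
Things that resemble listed ones, but are neither listed nor needed, are in the scene too. Leave any brown or green look-alike of the cap1 alone.

How it is judged (in metres and radians):
At the end, for the whole second after the job is handed in: All three caps lie at rest inside the catch tray, below its rim (cap centre within the tray's outline and under 36 mm above the bench); the deck vial, both rack vials and the bottle stand upright (within 0.25 rad) and within 20 mm of where they began (x of cap0_center in the frame of tray between -0.11 and 0.11 m and y of cap0_center in the frame of tray between -0.055 and 0.055 m and height (world z) of each of cap0_center, cap1_center, cap2_center below 0.036 m and linear speed of each of cap0, cap1, cap2 below 0.03 m/s and x of cap1_center in the frame of tray between -0.11 and 0.11 m and y of cap1_center in the frame of tray between -0.055 and 0.055 m and x of cap2_center in the frame of tray between -0.11 and 0.11 m and y of cap2_center in the frame of tray between -0.055 and 0.055 m and distance of each of vial, rackvial0, rackvial1, bottle from where it was at the start of the episode below 0.02 m and angle between each of vial, rackvial0, rackvial1, bottle's own z axis and vertical below 0.25 rad); the robot touches nothing.
It fails at once if a cap is lifted off the deck instead of swept (its centre more than 65 mm above the bench, 14 mm above where it lies) (height (world z) of any of cap0_center, cap1_center, cap2_center above 0.065 m).
It fails at once if a cap is carried out over the middle of the tray (still at deck height there) instead of being swept off the deck's end ((y of cap0_center in the frame of tray between -0.02 and 0.02 m and height (world z) of cap0_center above 0.045 m) or (y of cap1_center in the frame of tray between -0.02 and 0.02 m and height (world z) of cap1_center above 0.045 m) or (y of cap2_center in the frame of tray between -0.02 and 0.02 m and height (world z) of cap2_center above 0.045 m)).
It fails at once if a standing vial or the bottle is knocked over or pushed more than 20 mm from its place (distance of any of vial, rackvial0, rackvial1, bottle from where it was at the start of the episode above 0.02 m or angle between any of vial, rackvial0, rackvial1, bottle's own z axis and vertical above 0.5 rad).
It also fails if it takes over 45 s, if anything falls off the work surface, if the arm or the gripper's body presses on something with over 40 N, if the wrist force passes 120 N, or if a joint passes its speed limit or range.

## Working session

There is one attempt and no reset: what is moved stays moved. The work goes in short steps, Python scripts to look and compute and a tool call to move; the robot and the scene stay as the last step left them, time stands still between calls to the robot, and variables do not carry over. Pictures are saved under pics/ and viewed, and the job is handed in when it is done.

Besides the shell and the picture viewer there is one more tool, called after ">>>" as name([rows], argument=value, ...), one row to a line, values as JSON. step_arm: Moves the arm, as the interface text tells. Its arguments: {"type":"object","properties":{"deltas":{"type":"array","items":{"type":"array","items":{"type":"number"}}},"newtons":{"type":"number"}},"required":["deltas"]}

```bash
ls; mkdir -p pics
cat > h.py <<'E'
from cell import env, eyes, search_frame
import numpy as np, cv2
def shot(n,f):
    im,d=eyes.read_camera(n); c=eyes.calibration(n); cv2.imwrite('pics/'+f,im); np.savez('pics/'+f+'.npz',im=im,d=d,**{k:np.array(v) for k,v in c.items()}); return im,d,c
def pts(d,c):
    H,W=d.shape; f=H/2/np.tan(np.radians(c['vfov'])/2)
    v,u=np.mgrid[:H,:W]; x=(u-c['cx'])/f*d; y=-(v-c['cy'])/f*d
    return np.stack([x,y,-d],-1)@np.array(c['rotation']).T+np.array(c['position'])
E
python3 - <<'E'
from h import *
for n in ('scene','top'):
    im,d,c=shot(n,n+'0.png'); print(c)
print(env.sense())
E
```

```text
pics
{'vfov': 42.84549937430204, 'cx': 287.44130160212615, 'cy': 204.4908506036965, 'position': array([1.14784099, 0.20716805, 0.78213742]), 'rotation': array([[-0.43250857, -0.63793196,  0.63716493],
       [ 0.90154067, -0.31592068,  0.29566626],
       [ 0.01267862,  0.70230829,  0.71176001]])}
{'vfov': 53.04066417690128, 'cx': 275.0669439807748, 'cy': 211.82383570608653, 'position': array([ 0.43596486, -0.09556214,  0.83488379]), 'rotation': array([[ 0.01309605,  0.99540124, -0.09489392],
       [-0.99986263,  0.01400048,  0.00887147],
       [ 0.01015923,  0.0947647 ,  0.99544786]])}
{'clock': 0.1, 'joint_pos': array([ 6.90767471e+01,  2.02573596e+01,  9.36242996e+01, -7.44250745e-04,
        6.61894164e+01, -1.36361703e-01]), 'qvel': array([-0.07288191,  0.00151705, -0.10818028,  0.07125706,  0.07120138,
       -0.0128013 ]), 'tau': array([ 4.40216327e-04, -5.94898152e+01, -3.34932053e+01,  6.99802651e-02,
        1.83845311e-02, -4.12329848e-05]), 'eef_pos': array([0.22164309, 0.58390841, 0.22195525]), 'tool_rot': array([[ 3.54887895e-01,  9.34908763e-01, -4.31904401e-04],
       [ 9.34908040e-01, -3.54888158e-01, -1.16294758e-03],
       [-1.24052764e-03,  8.92512195e-06, -9.99999231e-01]]), 'wrist_force': array([-1.07028379,  0.07198369,  0.21660349]), 'moment': array([-0.02146005, -0.0003343 ,  0.00899762]), 'opening': 0.09199645857766238}
```

View pics/scene0.png

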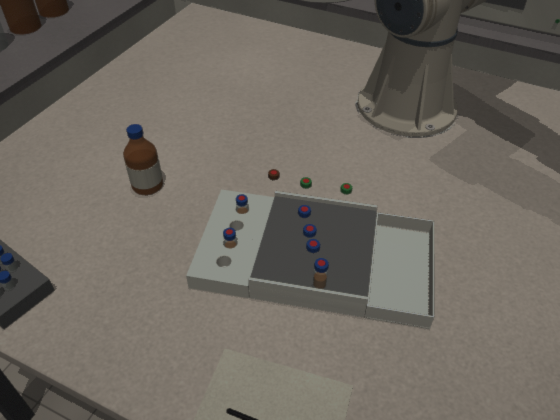

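View pics/top0.png

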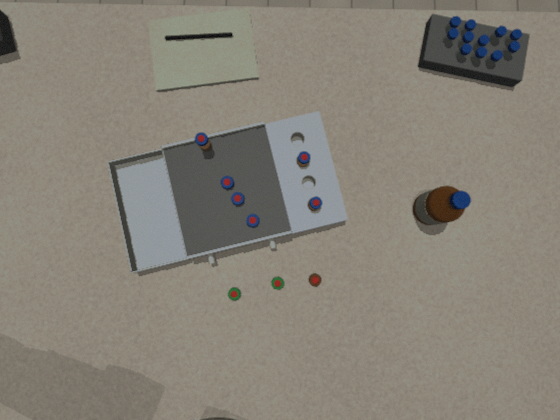

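The scene and top pictures agree. In the top view, as (col,row), three blue caps lie flat on the grey deck at (228,183), (238,199) and (253,221). The vial stands at (202,140), the tray is on the left and the rack on the right. The green and brown look-alikes at (235,294), (278,283) and (315,280) lie on the bench off the deck, so I leave them alone. Next I measure positions and enlarge the crop.

Run:
```python
import numpy as np,cv2
from h import pts
z=np.load('pics/top0.png.npz');im=z['im'];d=z['d'];P=pts(d,z)
cv2.imwrite('pics/crop.png',cv2.resize(im[90:300,100:360],None,fx=3,fy=2.8,interpolation=cv2.INTER_CUBIC)[:600,:800])
hsv=cv2.cvtColor(im,cv2.COLOR_BGR2HSV)
m=((hsv[...,0]>95)&(hsv[...,0]<130)&(hsv[...,1]>130)|((hsv[...,0]<8)|(hsv[...,0]>172))&(hsv[...,1]>170)&(hsv[...,2]>100)).astype(np.uint8)
n,l,s,c=cv2.connectedComponentsWithStats(m)
for i in range(1,n):
    if s[i,4]>30:
        q=P[(l==i)]; zt=np.percentile(q[:,2],80); q=q[abs(q[:,2]-zt)<.004]
        r=(q[:,:2].max(0)+q[:,:2].min(0))/2
        print(c[i].round(1),s[i,4],q.mean(0).round(4),r.round(4),(q[:,:2].max(0)-q[:,:2].min(0)).round(3))
# deck surface
g=(abs(P[...,2]-.045)<.004)&(im.max(-1)<110)
n,l,s,c=cv2.connectedComponentsWithStats(g.astype(np.uint8)); i=1+s[1:,4].argmax()
q=P[l==i]; print(s[i],np.median(q[:,2])); R=cv2.minAreaRect(q[:,:2].astype(np.float32)*1000);print(R,cv2.boxPoints(R))
# whole block
b=(P[...,2]>.02)&(P[...,2]<.07)
n,l,s,c=cv2.connectedComponentsWithStats(b.astype(np.uint8)); i=l[200,300]
q=P[l==i];R=cv2.minAreaRect(q[:,:2].astype(np.float32)*1000);print(R,cv2.boxPoints(R))
```

```text
[453.6  27.6] 181 [ 0.8719 -0.443   0.0652] [ 0.8721 -0.443 ] [0.041 0.022]
[467.7  37.1] 276 [ 0.8538 -0.4699  0.0648] [ 0.8542 -0.4703] [0.067 0.027]
[500.4  31.3] 86 [ 0.8665 -0.5338  0.0648] [ 0.8667 -0.5338] [0.016 0.017]
[514.5  40.6] 189 [ 0.848  -0.5604  0.0648] [ 0.8483 -0.5604] [0.041 0.023]
[482.1  45.9] 189 [ 0.836 -0.497  0.065] [ 0.8356 -0.4974] [0.042 0.025]
[496.3  55.3] 95 [ 0.8183 -0.524   0.0652] [ 0.818  -0.5242] [0.018 0.018]
[201.2 139.1] 92 [0.6338 0.03   0.1043] [0.6342 0.0299] [0.02 0.02]
[303.8 157.6] 80 [ 0.6124 -0.1549  0.0655] [ 0.6126 -0.1549] [0.019 0.019]
[227.  182.3] 100 [ 0.5648 -0.0122  0.0574] [ 0.5656 -0.0119] [0.021 0.023]
[237.5 198.6] 91 [ 0.5345 -0.0324  0.0573] [ 0.5343 -0.0323] [0.021 0.021]
[459.6 199.8] 274 [ 0.526  -0.4071  0.1502] [ 0.5253 -0.4074] [0.027 0.028]
[315.1 202.6] 76 [ 0.5278 -0.1765  0.0654] [ 0.5277 -0.1768] [0.02 0.02]
[252.5 220.2] 69 [ 0.4948 -0.0612  0.0574] [ 0.4944 -0.0609] [0.022 0.021]
[315.  279.6] 39 [ 0.3838 -0.182   0.0127] [ 0.383  -0.1819] [0.011 0.012]
[  163   125   128   131 10859] 0.04523295264990401
((553.693115234375, -9.490127563476562), (208.64157104492188, 199.00418090820312), 14.606103897094727) [[ 427.65207   60.48946]
 [ 477.83542 -132.08337]
 [ 679.73413  -79.46971]
 [ 629.5508   113.10312]]
((544.7781982421875, -12.324798583984375), (238.4492950439453, 422.9639892578125), 14.604187965393066) [[ 376.08252  162.26306]
 [ 482.72873 -247.03528]
 [ 713.4739  -186.91266]
 [ 606.82764  222.38568]]
```

View pics/crop.png

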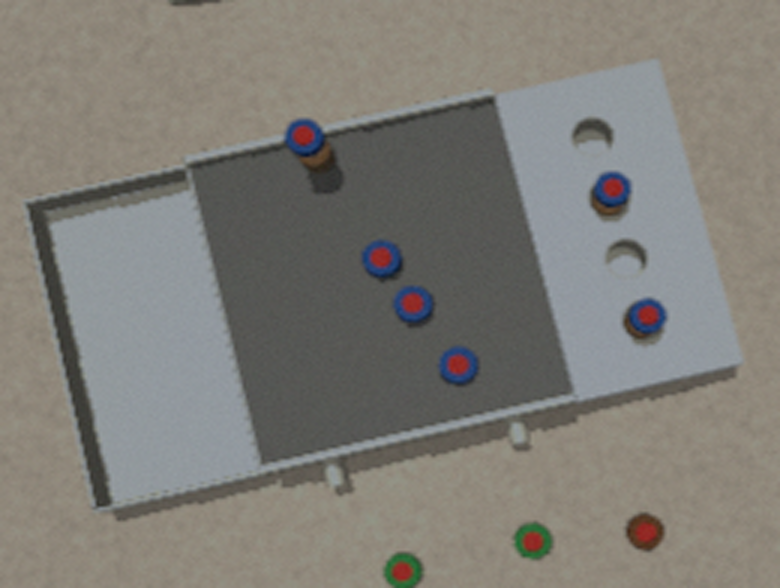

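Measured positions check out: deck yaw 14.6°, tray at deck +y, cap tops at z=57 mm as expected, and deck top at 45 mm.

Deck-frame positions in mm:

| Object | x | y |
|---|---|---|
| cap A | 10 | -5 |
| cap B | -24 | -17 |
| cap C | -70 | -35 |
| vial | 88 | 18 |

Plan: set the fingers to about a 14 mm gap so each cap nestles in the notch, and push along deck +y in the order C, B, A.

>>> step_arm([
  [0.7,0.0176,-0.0424,0,-7.8],
  [0.7,0.0176,-0.0424,0,-7.8],
  [0.7,0.0176,-0.0424,0,-7.8],
  [0.7,0.0176,-0.0424,0,-7.8],
  [0.7,0.0176,-0.0424,0,-7.8],
  [0.7,0.0176,-0.0424,0,-7.8],
  [0.7,0.0176,-0.0424,0,-7.8],
  [0.7,0.0176,-0.0424,0,0],
])

```text
clock: 0.9
eef_pos: [0.3621, 0.2361, 0.2191]
tool_rot: [[0.975, 0.221, -0.002], [0.221, -0.975, -0.001], [-0.002, 0.0, -1.0]]
wrist_force: [1.3, 0.1, 0.8]
opening: 0.0298
```

>>> step_arm([
  [0.7,0.0176,-0.0414,0,1.8],
  [0.7,0.0176,-0.0414,0,0],
  [0.7,0.0176,-0.0414,0,0],
  [0.7,0.0176,-0.0414,0,0],
  [0.7,0.0176,-0.0414,0,0],
  [0.7,0.0176,-0.0414,0,0],
  [0.7,0.0176,-0.0414,0,0],
  [0.7,0.0176,-0.0414,0,0],
])

```text
clock: 1.7
eef_pos: [0.5044, -0.1106, 0.2189]
tool_rot: [[0.968, 0.252, -0.001], [0.252, -0.968, -0.0], [-0.001, -0.0, -1.0]]
wrist_force: [0.9, -0.2, 1.0]
opening: 0.0139
```

>>> step_arm([
  [0.7,-0.001,0.015,0,0],
  [0.7,0,0,-0.03,0],
  [0.7,0,0,-0.03,0],
  [0.7,0,0,-0.03,0],
  [0.7,0,0,-0.02,0],
  [0.7,0,0,-0.01,0],
  [0.7,0,0,0,0],
  [0.7,0,0,0,0],
])

```text
clock: 2.5
eef_pos: [0.5042, -0.0999, 0.0949]
tool_rot: [[0.97, 0.243, -0.001], [0.243, -0.97, -0.001], [-0.001, 0.001, -1.0]]
wrist_force: [0.0, -0.3, -0.3]
opening: 0.0137
```

Run:
```python
from h import *
im,d,c=shot('scene','s1.png'); cv2.imwrite('pics/s1c.png',cv2.resize(im[100:340,170:450],None,fx=2.4,fy=2.4))
im,d,c=shot('wrist','w1.png');print(env.sense()['eef_pos'])
```

```text
[ 0.50462351 -0.10003378  0.09540657]
```

View pics/s1c.png

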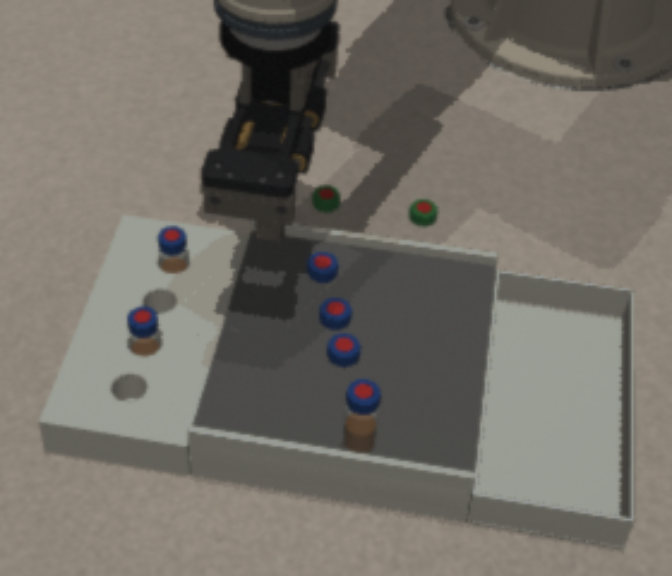

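View pics/w1.png

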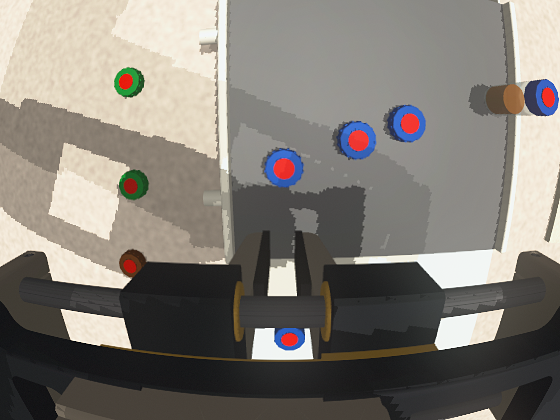

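Both pictures show the fingers straight behind cap C: in the wrist view the cap is at (284,168) and the finger gap at about (283,260). The fingers stand clear of the rack vials, so I descend.

>>> step_arm([
  [0.7,0,0,-0.015,0.5],
  [0.7,0,0,-0.012,0],
  [0.7,0,0,-0.006,0],
  [0.7,0,0,-0.002,0],
  [0.7,0,0,0,0],
  [0.7,0,0,0,0],
  [0.7,0,0,0,0],
  [0.7,0,0,0,0],
])

```text
clock: 3.4
eef_pos: [0.5082, -0.1006, 0.0636]
tool_rot: [[0.968, 0.251, 0.009], [0.251, -0.968, -0.003], [0.008, 0.005, -1.0]]
wrist_force: [-0.3, -0.2, -0.1]
opening: 0.0136
```

>>> step_arm([
  [0.7,-0.003,0,-0.003,0],
  [0.7,0,0,-0.002,0],
  [0.7,0,0,0,0],
  [0.7,-0.0015,0.0058,0,0],
  [0.7,-0.0015,0.0058,0,0],
  [0.7,-0.0015,0.0058,0,0],
  [0.7,0,0,0,0],
  [0.7,0,0,0,0],
])

```text
clock: 4.2
eef_pos: [0.4999, -0.0813, 0.0585]
tool_rot: [[0.968, 0.252, 0.009], [0.252, -0.968, -0.003], [0.008, 0.005, -1.0]]
wrist_force: [-0.4, 0.7, -0.7]
opening: 0.0137
```

>>> step_arm([
  [0.7,-0.0025,0.0097,0,0],
  [0.7,-0.0032,0.0121,0,0],
  [0.7,-0.0032,0.0121,0,0],
  [0.7,-0.0032,0.0121,0,0],
  [0.7,-0.0032,0.0121,0,0],
  [0.7,-0.0032,0.0121,0,0],
  [0.7,-0.0032,0.0121,0,0],
  [0.7,-0.0032,0.0121,0,0],
])

```text
clock: 5.0
eef_pos: [0.4728, 0.0207, 0.0587]
tool_rot: [[0.968, 0.251, 0.009], [0.251, -0.968, -0.003], [0.008, 0.005, -1.0]]
wrist_force: [-0.6, -0.3, 0.5]
opening: 0.0141
```

Run:
```python
from h import *
im,d,c=shot('wrist','w2.png');print(env.sense()['eef_pos'])
```

```text
[0.47217074 0.02183074 0.05856315]
```

View pics/w2.png

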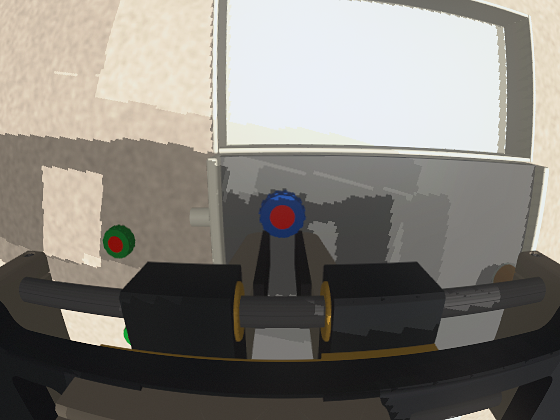

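The cap is nestled centrally in the notch at (282,215), with the deck end ahead at row 155. I continue over the end.

>>> step_arm([
  [0.7,-0.0025,0.0107,0,0],
  [0.7,-0.003,0.0116,0,0],
  [0.7,-0.003,0.0116,0,0],
  [0.7,-0.003,0.0116,0,0],
  [0.7,-0.0028,0.0106,0,0],
  [0.7,-0.0018,0.0068,0,0],
  [0.7,0,0,0,0],
  [0.7,0,0,0,0],
])

```text
clock: 5.85
eef_pos: [0.4545, 0.0913, 0.0586]
tool_rot: [[0.968, 0.253, 0.009], [0.253, -0.968, -0.002], [0.008, 0.004, -1.0]]
wrist_force: [-0.3, -0.5, 0.7]
opening: 0.014
```

Run:
```python
from h import *
im,d,c=shot('wrist','w3.png');print(env.sense()['eef_pos'])
```

```text
[0.45459654 0.09111286 0.05862909]
```

View pics/w3.png

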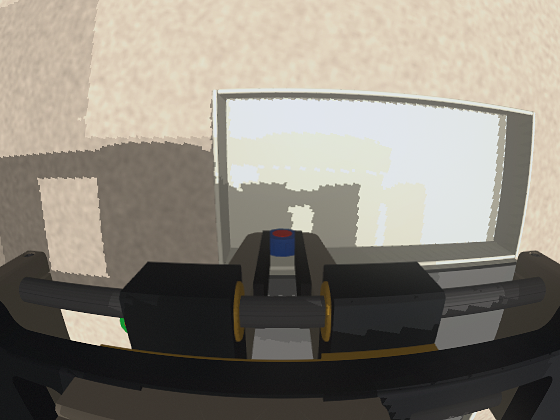

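Run:
```python
from h import *
im,d,c=shot('scene','s3.png'); a=cv2.resize(im[180:340,330:450],None,fx=3.6,fy=3.6)
im,d,c=shot('top','t3.png'); b=cv2.resize(im[140:300,90:190],None,fx=3.6,fy=3.6)
cv2.imwrite('pics/c3.png',np.hstack([a,b])[:600,:800])
```

```text
(no output)
```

View pics/c3.png

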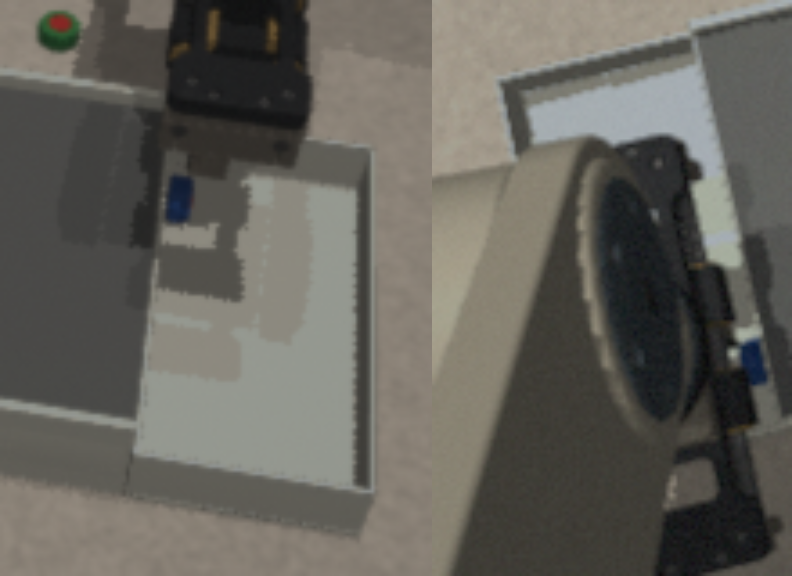

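The cap has dropped into the tray and is standing on edge against the near wall, below the rim. I raise and go behind cap B.

>>> step_arm([
  [0.7,0,0,0.015,0],
  [0.7,0,0,0.015,0],
  [0.7,0.018,-0.033,0,0],
  [0.7,0.018,-0.033,0,0],
  [0.7,0.018,-0.033,0,0],
  [0.7,0.018,-0.033,0,0],
  [0.7,0.012,-0.022,0,0],
  [0.7,0,0,0,0],
])

```text
clock: 6.8
eef_pos: [0.5418, -0.0725, 0.0903]
tool_rot: [[0.968, 0.25, 0.011], [0.25, -0.968, -0.003], [0.01, 0.006, -1.0]]
wrist_force: [0.7, -0.2, -0.4]
opening: 0.0135
```

Run:
```python
from h import *
im,d,c=shot('wrist','w4.png');im,d,c=shot('scene','s4.png');print(env.sense()['eef_pos'])
cv2.imwrite('pics/s4c.png',cv2.resize(im[100:340,170:450],None,fx=2.4,fy=2.4))
```

```text
[ 0.53984285 -0.07016908  0.08990164]
```

View pics/w4.png

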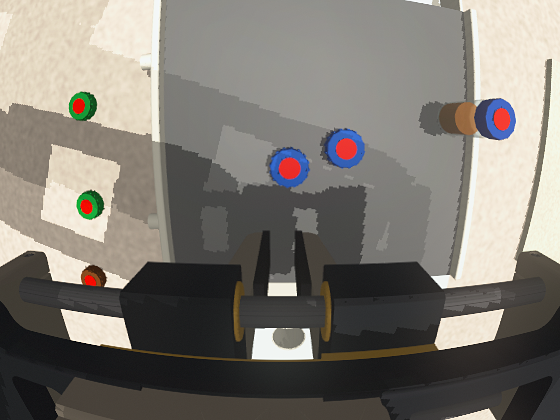

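View pics/s4c.png

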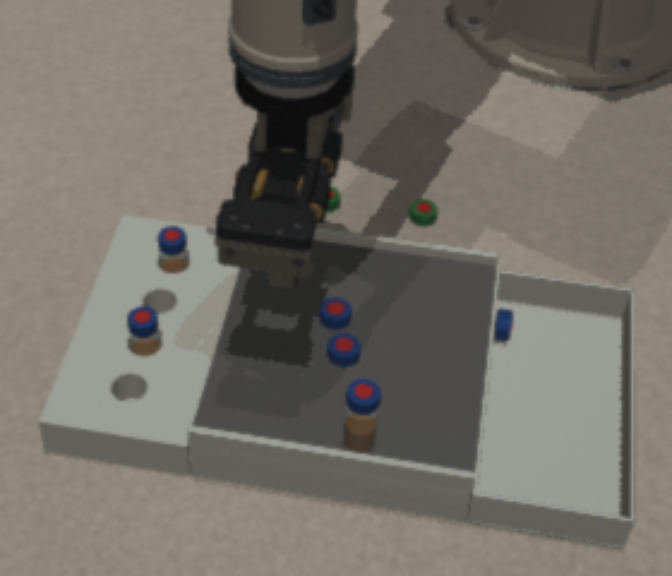

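The first cap is in the tray, and cap B is ahead of the notch at (289,167). I descend and push.

>>> step_arm([
  [0.7,0.003,0,-0.008,0],
  [0.7,0,0,-0.01,0],
  [0.7,0,0,-0.008,0],
  [0.7,0,0,-0.003,0],
  [0.7,0,0,-0.001,0],
  [0.7,0,0,0,0],
  [0.7,0,0,0,0],
  [0.7,0,0,0,0],
])

```text
clock: 7.7
eef_pos: [0.54, -0.066, 0.0563]
tool_rot: [[0.967, 0.255, 0.005], [0.255, -0.967, -0.001], [0.004, 0.003, -1.0]]
wrist_force: [-0.1, -0.0, 0.4]
opening: 0.0137
```

>>> step_arm([
  [0.7,0.0005,0.006,0.0015,0],
  [0.7,-0.002,0.0106,0.0005,0],
  [0.7,-0.0028,0.0116,0,0],
  [0.7,-0.003,0.0116,0,0],
  [0.7,-0.003,0.0116,0,0],
  [0.7,-0.003,0.0116,0,0],
  [0.7,-0.003,0.0116,0,0],
  [0.7,-0.003,0.0116,0,0],
])

```text
clock: 8.5
eef_pos: [0.5193, 0.0273, 0.0594]
tool_rot: [[0.967, 0.254, 0.006], [0.254, -0.967, -0.001], [0.006, 0.003, -1.0]]
wrist_force: [0.2, -0.6, 0.1]
opening: 0.0139
```

Run:
```python
from h import *
im,d,c=shot('wrist','w5.png');print(env.sense()['eef_pos'])
```

```text
[0.51873677 0.02851481 0.0592698 ]
```

View pics/w5.png

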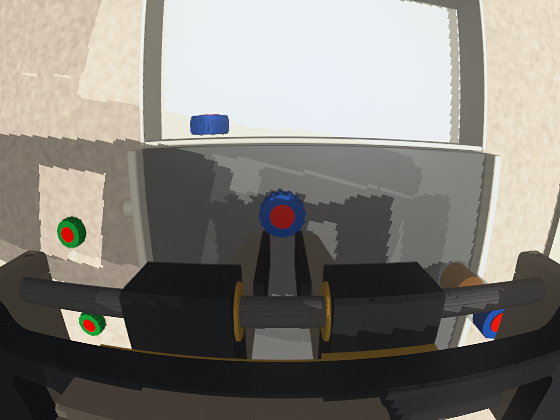

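Cap B is centred in the notch at (282,213). The first cap stands in the tray at (210,125), clear of B's path.

>>> step_arm([
  [0.7,-0.0028,0.0116,0,0],
  [0.7,-0.003,0.0121,0,0],
  [0.7,-0.003,0.0121,0,0],
  [0.7,-0.003,0.0121,0,0],
  [0.7,-0.003,0.0116,0,0],
  [0.7,-0.0018,0.0068,0,0],
  [0.7,0,0,0,0],
  [0.7,0,0,0,0],
])

```text
clock: 9.35
eef_pos: [0.5005, 0.1017, 0.0593]
tool_rot: [[0.967, 0.256, 0.006], [0.256, -0.967, -0.001], [0.006, 0.003, -1.0]]
wrist_force: [-0.3, -0.7, 0.1]
opening: 0.014
```

Run:
```python
from h import *
im,d,c=shot('wrist','w6.png');print(env.sense()['eef_pos'])
```

```text
[0.50051822 0.10161242 0.05928321]
```

View pics/w6.png

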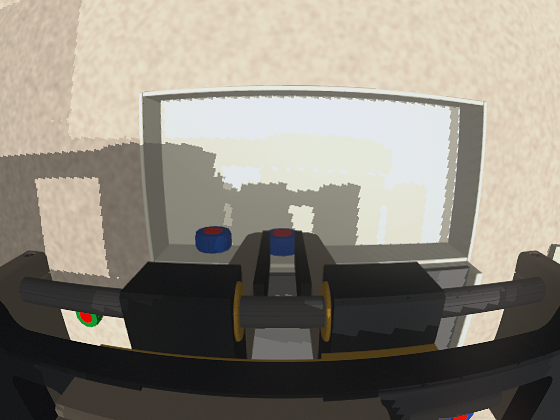

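>>> step_arm([
  [0.7,0,0,0.015,0],
  [0.7,0,0,0.015,0],
  [0.7,0.016,-0.033,0,0],
  [0.7,0.016,-0.033,0,0],
  [0.7,0.016,-0.033,0,0],
  [0.7,0.016,-0.033,0,0],
  [0.7,0.011,-0.02,0,0],
  [0.7,0,0,0,0],
])

```text
clock: 10.2
eef_pos: [0.5784, -0.0599, 0.0909]
tool_rot: [[0.967, 0.254, 0.008], [0.254, -0.967, -0.002], [0.007, 0.004, -1.0]]
wrist_force: [0.0, -0.2, 0.4]
opening: 0.0136
```

Run:
```python
from h import *
im,d,c=shot('wrist','w7.png');im,d,c=shot('scene','s7.png');print(env.sense()['eef_pos'])
cv2.imwrite('pics/s7c.png',cv2.resize(im[100:340,170:450],None,fx=2.4,fy=2.4))
```

```text
[ 0.57661554 -0.05765227  0.09057027]
```

View pics/w7.png

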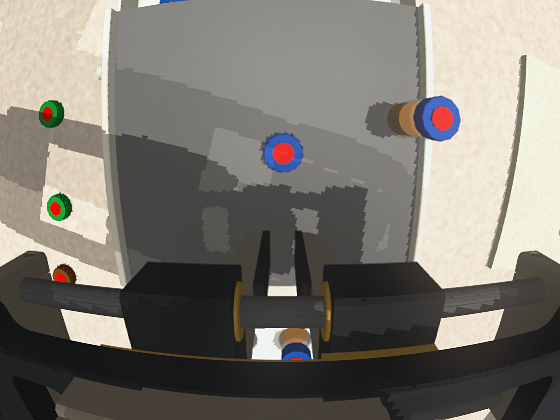

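View pics/s7c.png

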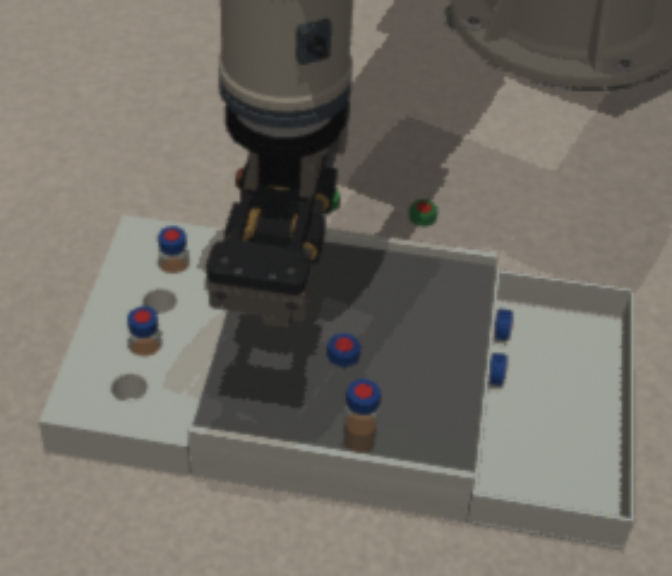

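Two caps are in the tray. Cap A is centred ahead of the notch at (284,152), and the vial is well to the side.

>>> step_arm([
  [0.7,0,0,-0.008,0],
  [0.7,0,0,-0.01,0],
  [0.7,0,0,-0.008,0],
  [0.7,0,0,-0.003,0],
  [0.7,0,0,0,0],
  [0.7,0,0,0,0],
  [0.7,0,0,0,0],
  [0.7,0,0,0,0],
])

```text
clock: 11.1
eef_pos: [0.5737, -0.0533, 0.0581]
tool_rot: [[0.966, 0.259, 0.002], [0.259, -0.966, -0.001], [0.002, 0.001, -1.0]]
wrist_force: [-0.4, 0.1, 0.7]
opening: 0.0139
```

>>> step_arm([
  [0.7,0.001,0.006,0.0005,0],
  [0.7,-0.0022,0.0106,0,0],
  [0.7,-0.0028,0.0116,0,0],
  [0.7,-0.003,0.0116,0,0],
  [0.7,-0.003,0.0116,0,0],
  [0.7,-0.003,0.0116,0,0],
  [0.7,-0.003,0.0116,0,0],
  [0.7,-0.003,0.0116,0,0],
])

```text
clock: 11.9
eef_pos: [0.5534, 0.04, 0.0595]
tool_rot: [[0.966, 0.258, 0.004], [0.258, -0.966, -0.001], [0.003, 0.001, -1.0]]
wrist_force: [-0.4, -0.5, 0.3]
opening: 0.014
```

Run:
```python
from h import *
im,d,c=shot('wrist','w8.png');print(env.sense()['eef_pos'])
```

```text
[0.55282382 0.04133563 0.0594183 ]
```

View pics/w8.png

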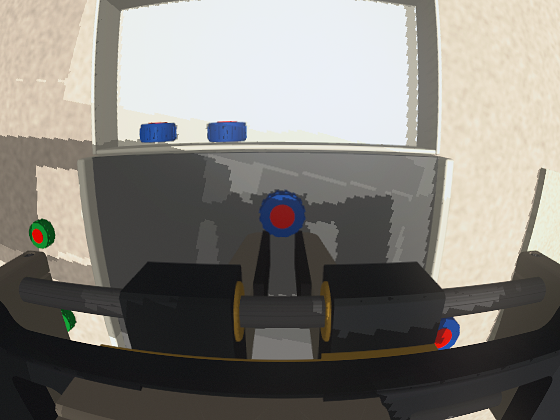

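Cap A is centred in the notch at (282,213), with a free landing spot beside the other two. I push it over.

>>> step_arm([
  [0.7,-0.0026,0.0112,0,0],
  [0.7,-0.003,0.0118,0,0],
  [0.7,-0.003,0.0118,0,0],
  [0.7,-0.003,0.0118,0,0],
  [0.7,-0.0028,0.011,0,0],
  [0.7,-0.0018,0.0068,0,0],
  [0.7,0,0,0,0],
  [0.7,0,0,0,0],
])

```text
clock: 12.75
eef_pos: [0.535, 0.1124, 0.0594]
tool_rot: [[0.966, 0.26, 0.003], [0.26, -0.966, -0.0], [0.003, 0.001, -1.0]]
wrist_force: [0.0, -0.1, 0.5]
opening: 0.0138
```

>>> step_arm([
  [0.7,0,0,0.015,0],
  [0.7,0,0,0.02,0],
  [0.7,0,0,0.03,0],
  [0.7,-0.02,0.03,0.03,0],
  [0.7,-0.02,0.04,0.01,0],
  [0.7,-0.02,0.04,0,0],
  [0.7,-0.02,0.04,0,0],
  [0.7,0,0,0,0],
])

```text
clock: 13.55
eef_pos: [0.454, 0.2633, 0.1692]
tool_rot: [[0.968, 0.252, 0.005], [0.252, -0.968, 0.002], [0.005, -0.0, -1.0]]
wrist_force: [0.4, -0.1, -0.2]
opening: 0.0134
```

Run:
```python
from h import *
im,d,c=shot('scene','s9.png');print(env.sense()['eef_pos'],env.sense()['clock'])
cv2.imwrite('pics/s9c.png',cv2.resize(im[100:340,170:450],None,fx=2.4,fy=2.4))
z=dict(c);P=pts(d,c)
hsv=cv2.cvtColor(im,cv2.COLOR_BGR2HSV)
m=((hsv[...,0]>95)&(hsv[...,0]<130)&(hsv[...,1]>130)).astype(np.uint8)
n,l,s,cc=cv2.connectedComponentsWithStats(m)
for i in range(1,n):
    if s[i,4]>30:
        q=P[l==i]; e=q[:,:2]-[.5537,-.0095]; print(cc[i].round(),q.mean(0).round(3),q[:,2].max().round(3),'deck',(e@np.array([[.968,-.252],[.252,.968]])).mean(0).round(3))
im,d,c=shot('top','t9.png')
```

```text
[0.45483032 0.26165997 0.16908931] 13.6
[134. 131.] [ 0.533 -0.404  0.148] 0.154 deck [-0.12  -0.376]
[242. 201.] [ 0.536 -0.173  0.063] 0.068 deck [-0.059 -0.154]
[229. 235.] [ 0.619 -0.151  0.064] 0.068 deck [ 0.028 -0.153]
[379. 235.] [0.464 0.083 0.023] 0.031 deck [-0.064  0.112]
[  6. 257.] [ 0.834 -0.462  0.069] 0.782 deck [ 0.157 -0.509]
[377. 253.] [0.509 0.093 0.024] 0.03 deck [-0.017  0.111]
[321. 266.] [0.64  0.033 0.103] 0.107 deck [0.095 0.019]
[378. 269.] [0.548 0.108 0.031] 0.782 deck [0.024 0.116]
[  4. 276.] [ 0.863 -0.438  0.064] 0.069 deck [ 0.191 -0.493]
```

View pics/s9c.png

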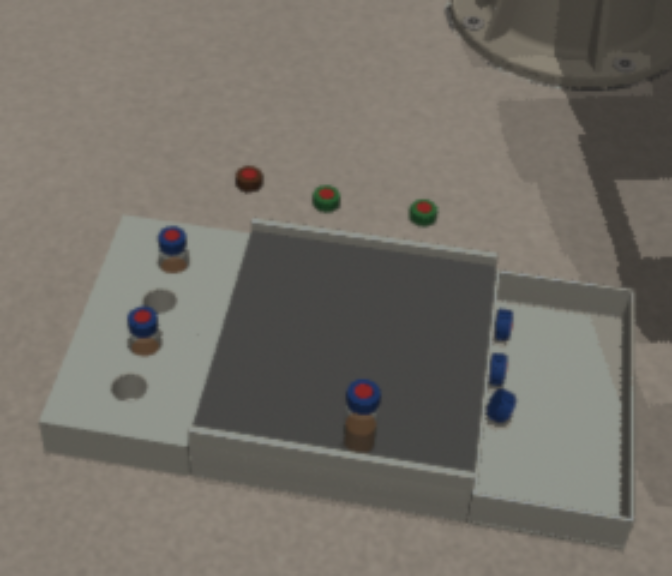

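View pics/t9.png

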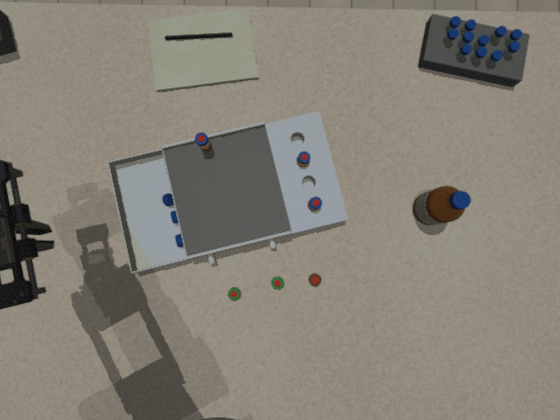

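All three caps are in the tray. The third lies at a different angle, so I wait and check that it is at rest.

>>> step_arm([
  [0.7,0,0,0,0],
  [0.7,0,0,0,0],
  [0.7,0,0,0,0],
  [0.7,0,0,0,0],
  [0.7,0,0,0,0],
  [0.7,0,0,0,0],
  [0.7,0,0,0,0],
  [0.7,0,0,0,0],
])

```text
clock: 14.45
eef_pos: [0.4577, 0.2552, 0.168]
tool_rot: [[0.97, 0.245, 0.004], [0.245, -0.97, -0.002], [0.004, 0.003, -1.0]]
wrist_force: [-0.9, 0.5, 0.4]
opening: 0.0138
```

Run:
```python
from h import *
im,d,c=shot('scene','s10.png');P=pts(d,c)
a=cv2.imread('pics/s9.png'); r=(slice(200,300),slice(350,440))
cv2.imwrite('pics/c10.png',np.hstack([cv2.resize(x[r],None,fx=4,fy=4) for x in (a,im)]))
q=P[265:274,372:384].reshape(-1,3); print(np.percentile(q[:,2],[50,90,98]), cv2.absdiff(a,im)[230:275,370:390].max())
print(env.sense()['wrist_force'],env.sense()['qvel'].round(2))
```

```text
[0.02250318 0.02900438 0.0360342 ] 4
[-0.39595556  0.29729192  0.13666652] [ 0.05 -0.15 -0.03 -0.08  0.07  0.11]
```

View pics/c10.png

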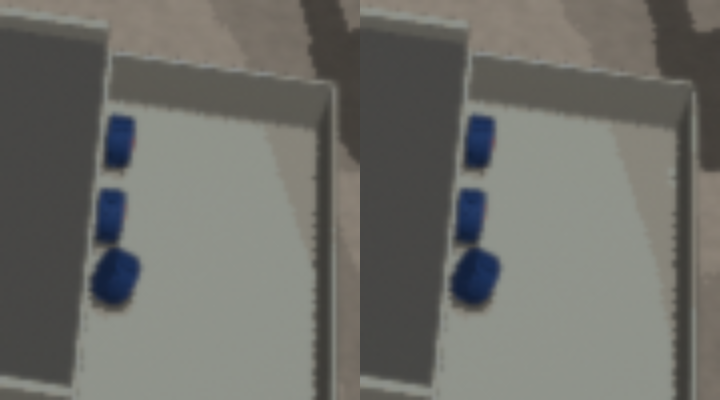

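The caps are unchanged 0.9 s later (pixel difference no more than 4), so they are at rest below the rim. The arm touches nothing, so I hand the job in.

```bash
python3 -c "
from cell import env
print(env.close_job())"
```

```text
the job is handed in; nothing more can be done
None
```

I swept all three blue caps one at a time along the deck and over its end into the catch tray, then handed the job in at about 14.5 s. Each cap was pushed in a 14 mm notch between the fingertips, and none was gripped or lifted.

- **Caps:** the last pictures, 0.9 s apart, show all three at rest inside the tray, on edge or leaning near its deck-side wall. The bulk of each is at about 23–31 mm height, under the 36 mm rim.
- **Other things:** the deck vial, rack vials and bottle look upright and unmoved in the last pictures. I compared positions for them only roughly, to about 7 mm between the two cameras. The green and brown look-alikes stayed in place.
- **Robot:** the arm was clear of everything, with wrist force under about 1 N.
- **Readings that disagreed:** a few depth values on background-edge pixels were clearly wrong (0.78 m). A 98th-percentile height of 36 mm around the third cap may include deck-edge pixels. The median there was 22.5 mm, so I judged that cap to be below the rim.

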